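# Run a batch of test lenses through the lens checker

### The arm

A 6-joint arm with a two-finger parallel gripper is mounted at the origin on the work surface. World frame = base frame: x ahead of the robot, y to its left, z up, the work surface at z = 0. Lengths are in m, angles in rad, forces in N, time in s.
With the tool pointing down it reaches from about 0.3 to 0.825 m from the base axis. Payload 5.4 kg.
Tool frame: the origin (TCP) lies at the very end of the fingers, on their centre line; the grasp point (between the pads) lies 19 mm behind it; z points along the fingers, x is the direction in which the jaws open and shut, and the axes are right-handed (so a half turn about z gives the same grasp; the last joint's range is limited). The gripper opens to 92 mm and grips with 3 to 60 N. Pads are 20 mm wide; open, the fingers measure 128 mm over their backs; the gripper's body (75 mm by 189 mm) begins 69 mm behind the grasp point.
Start: joints at [0.919, 0.158, 1.597, -0, 1.386, -0.21], TCP at [0.246, 0.52, 0.195] pointing down, gripper open.
Joint ranges: [-2.91, 2.91], [-0.94, 2.29], [0.18, 2.7], [-1.29, 4.43], [0.17, 2.64], [-3, 3]. Speed limits (rad/s): [2.57, 2.57, 3.14, 3.14, 3.14, 3.14].

### API

Orientations are given as a rotation vector (axis times angle).
In Python, from workcell import bot gives the robot as it stands. Calls block until the motion is done:
- bot.goto(position, orientation): joint-space move of the TCP to a pose.
- bot.line_to(position, rot=None, max_speed=0.15): straight line of the TCP; rot=None keeps the orientation; max_speed is the mean speed in m/s.
- bot.set_joints(angles): joint-space move.
- bot.set_gripper(opening, newtons=None): opening from 0.0 (shut) to 1.0 (fully open); newtons is the grip in N (None keeps the last); returns when the fingers have stopped.
- bot.hold(seconds).
- bot.inverse_kinematics(position, orientation): joint angles nearest the present ones, or None.
- bot.read_camera(name): name is "side" or "top" or "wrist"; returns a dict with "pixels" (420x560x3 uint8, blue, green, red), "fx", "fy", "cx", "cy" (pixels), "R" (3x3) and "t" (3): a world point X has camera coordinates R X + t. Camera axes: x right, y down, z forward; pixel columns grow to the right and rows downward; lengths in m; the calibration is good to about 2 mm. The wrist camera is an equidistant fisheye: a pixel r from the principal point sees the ray r / f radians off the axis. A picture is of the moment at which its call begins. There is no depth.
A pose or a line that the arm cannot do raises bot.MotionError and nothing moves.
- bot.job_done(): hands the job in, once; it reports no verdict.
Readings, each from a call of its own:
- bot.current_clock(): time.
- bot.current_joints(): joint angles.
- bot.current_joint_vel(): joint speeds.
- bot.current_effort(): joint torques, N m.
- bot.current_ee_pos(): TCP position.
- bot.current_tool_rot(): TCP orientation.
- bot.current_contact_force(): force on the tool from outside, world axes, zero at the start.
- bot.current_ft_torque(): the same for the moment, N m.
- bot.current_opening(): opening from 0.0 (shut) to 1.0 (fully open).
Only numpy, scipy, OpenCV 4.12 (cv2) and the standard library are available. Lean on these libraries where they do the work, as an engineer would, in place of code of your own. Each camera call takes 0.05 s, during which the arm holds its last target. There are 200 camera calls.

### The job

Run a batch through the lens checker: turn its free-spinning black drum until the white index mark, hidden down in the shroud at the start, is at the very top, and put every mounted test lens from the desk pad into the lens tray, glass up, lying flat and one to a well. Only then press the keys fully down, one at a time: first the square key, then the round one, and last the long bar key. Afterwards take the lenses out of the tray and stand them all back on the desk pad, flat and glass up, with the mark still at the top, and leave the other things on the table where they are.

Things in the scene. Friction and masses are not known exactly. Their poses are not given: they have to be found in the camera images.
- drum_axle (a point): centre of the lens checker's black drum: a disc on edge, 160 mm diameter, 18 mm thick, 95 mm above the table. It spins freely, without end stops, either way, and stays about where it is let go (friction about 0.012 N m). This point's y axis runs along the axle, z is up, x lies level in the drum's plane. The bare upper rim can be pinched across its thickness or stroked
- drum_top (a point): topmost point of the drum's rim, fixed, 80 mm above the axle. Shroud walls 13 to 19 mm from the drum's mid-plane hide the drum up to 110 mm above the table (white case, 210 mm long in x). On the +y side of the axle the case is 90 mm high up to 75 mm from the mid-plane, then 167 mm high (to 175 mm); nothing stands on the -y side
- drum_mark (a point): the index mark: the only white bar across the black drum's rim (8 mm wide, running 16 mm down both faces); this point is on the rim, 80 mm from the axle, and turns with the drum. It starts hidden down in the shroud
- well0 (a point): centre of the floor of one of the four wells of the grey lens tray (fixed, 147 mm square, 2 x 2 wells 72 mm apart, each 69 mm square inside). The floor is 3 mm above the table, the ribs between and around the wells are 3 mm thick and rise 5 mm above the floor. x and y axes run along the tray's sides
- well1 (a point): centre of the floor of one of the four wells of the grey lens tray (fixed, 147 mm square, 2 x 2 wells 72 mm apart, each 69 mm square inside). The floor is 3 mm above the table, the ribs between and around the wells are 3 mm thick and rise 5 mm above the floor. x and y axes run along the tray's sides
- well2 (a point): centre of the floor of one of the four wells of the grey lens tray (fixed, 147 mm square, 2 x 2 wells 72 mm apart, each 69 mm square inside). The floor is 3 mm above the table, the ribs between and around the wells are 3 mm thick and rise 5 mm above the floor. x and y axes run along the tray's sides
- well3 (a point): centre of the floor of one of the four wells of the grey lens tray (fixed, 147 mm square, 2 x 2 wells 72 mm apart, each 69 mm square inside). The floor is 3 mm above the table, the ribs between and around the wells are 3 mm thick and rise 5 mm above the floor. x and y axes run along the tray's sides
- lens0_center (a point): centre (half-way up) of a mounted test lens: a plain black round mount, 42 mm diameter, 22 mm tall, 60 g or so, with a clear glass face on top (its z axis). Two to four of them stand on the grey desk pad (2 mm thick) at the start; this one may be absent (None)
- lens1_center (a point): centre (half-way up) of a mounted test lens: a plain black round mount, 42 mm diameter, 22 mm tall, 60 g or so, with a clear glass face on top (its z axis). Two to four of them stand on the grey desk pad (2 mm thick) at the start; this one may be absent (None)
- lens2_center (a point): centre (half-way up) of a mounted test lens: a plain black round mount, 42 mm diameter, 22 mm tall, 60 g or so, with a clear glass face on top (its z axis). Two to four of them stand on the grey desk pad (2 mm thick) at the start; this one may be absent (None)
- lens3_center (a point): centre (half-way up) of a mounted test lens: a plain black round mount, 42 mm diameter, 22 mm tall, 60 g or so, with a clear glass face on top (its z axis). Two to four of them stand on the grey desk pad (2 mm thick) at the start; this one may be absent (None)
- key_square_top (a point): centre of the top of the white square (24 x 24 mm) key, about 36 mm above the table. The three keys stand in a row 56 mm apart, in any order, on the blue key strip; each cap stands 12 mm above its grey module
- key_round_top (a point): centre of the top of the white round (30 mm diameter) key, about 36 mm above the table. The three keys stand in a row 56 mm apart, in any order, on the blue key strip; each cap stands 12 mm above its grey module
- key_bar_top (a point): centre of the top of the white long bar (46 x 14 mm) key, about 36 mm above the table. The three keys stand in a row 56 mm apart, in any order, on the blue key strip; each cap stands 12 mm above its grey module
- key_square (a joint): travel of the square key: 0 up, 0.006 m fully down; sprung, 2 N to start it and 5 N fully down; it comes back up when let go
- key_round (a joint): travel of the round key: 0 up, 0.006 m fully down; sprung, 2 N to start it and 5 N fully down; it comes back up when let go
- key_bar (a joint): travel of the bar key: 0 up, 0.006 m fully down; sprung, 2 N to start it and 5 N fully down; it comes back up when let go
- pad: grey square desk pad, fixed, 200 x 200 mm, 2 mm thick; origin at the centre of its underside, x and y axes along its sides
- dropper: bystander: white dropper bottle, 24 mm diameter, 55 mm tall, standing amid the lenses on the grey desk pad (origin at the centre of its underside)
- torch: bystander: aluminium pen torch lying beyond the tray, 130 mm long, 16 mm thick (origin at the centre of its underside)
- occluder: bystander: black flat eye occluder paddle lying on the table, disc of 60 mm diameter with a flat handle, 165 mm long in all, 5 mm thick (origin at the centre of its underside)
- mug: bystander: white mug near the robot, 76 mm diameter, 90 mm tall (origin at the centre of its underside)
- spray: bystander: blue cleaning-fluid bottle, 44 mm diameter, 130 mm tall, standing on the robot's side of the lens checker (origin at the centre of its underside)
Things that resemble listed ones, but are neither listed nor needed, are in the scene too. Leave any green look-alike of the part that bears lens1_center alone.

How it is judged:
On the way, in this order (a step that is already met when the one before it is completed fails the run):
1. the drum's mark is at the top and every lens lies flat in a well of its own (distance between drum_mark and drum_top below 0.014 m and angle between each of lens0_center, lens1_center, lens2_center, lens3_center's own z axis and vertical below 0.09 rad and ((horizontal distance between lens0_center and well0 below 0.02 m and z of lens0_center in the frame of well0 below 0.0145 m) or (horizontal distance between lens0_center and well1 below 0.02 m and z of lens0_center in the frame of well1 below 0.0145 m) or (horizontal distance between lens0_center and well2 below 0.02 m and z of lens0_center in the frame of well2 below 0.0145 m) or (horizontal distance between lens0_center and well3 below 0.02 m and z of lens0_center in the frame of well3 below 0.0145 m)) and ((horizontal distance between lens1_center and well0 below 0.02 m and z of lens1_center in the frame of well0 below 0.0145 m) or (horizontal distance between lens1_center and well1 below 0.02 m and z of lens1_center in the frame of well1 below 0.0145 m) or (horizontal distance between lens1_center and well2 below 0.02 m and z of lens1_center in the frame of well2 below 0.0145 m) or (horizontal distance between lens1_center and well3 below 0.02 m and z of lens1_center in the frame of well3 below 0.0145 m)) and ((horizontal distance between lens2_center and well0 below 0.02 m and z of lens2_center in the frame of well0 below 0.0145 m) or (horizontal distance between lens2_center and well1 below 0.02 m and z of lens2_center in the frame of well1 below 0.0145 m) or (horizontal distance between lens2_center and well2 below 0.02 m and z of lens2_center in the frame of well2 below 0.0145 m) or (horizontal distance between lens2_center and well3 below 0.02 m and z of lens2_center in the frame of well3 below 0.0145 m)) and ((horizontal distance between lens3_center and well0 below 0.02 m and z of lens3_center in the frame of well0 below 0.0145 m) or (horizontal distance between lens3_center and well1 below 0.02 m and z of lens3_center in the frame of well1 below 0.0145 m) or (horizontal distance between lens3_center and well2 below 0.02 m and z of lens3_center in the frame of well2 below 0.0145 m) or (horizontal distance between lens3_center and well3 below 0.02 m and z of lens3_center in the frame of well3 below 0.0145 m))), for 0.2 s.
2. the square key is pressed down, the other two being up (value of joint key_square above 0.004 m and value of joint each of key_round, key_bar below 0.003 m), for 0.04 s.
3. the round key is pressed down, the other two being up (value of joint key_round above 0.004 m and value of joint each of key_square, key_bar below 0.003 m), for 0.04 s.
4. the bar key is pressed down, the other two being up (value of joint key_bar above 0.004 m and value of joint each of key_square, key_round below 0.003 m), for 0.04 s.
At the end, for the whole second after the job is handed in: the drum's mark is within 14 mm of the topmost point of the rim; every lens that is present lies flat (within 0.09 rad), glass up, on the desk pad (its centre within 90 mm of the pad's centre along each side of the pad); all three keys are up again (distance between drum_mark and drum_top below 0.014 m and angle between each of lens0_center, lens1_center, lens2_center, lens3_center's own z axis and vertical below 0.09 rad and z of each of lens0_center, lens1_center, lens2_center, lens3_center in the frame of pad below 0.0165 m and x of lens0_center in the frame of pad between -0.09 and 0.09 m and y of lens0_center in the frame of pad between -0.09 and 0.09 m and x of lens1_center in the frame of pad between -0.09 and 0.09 m and y of lens1_center in the frame of pad between -0.09 and 0.09 m and x of lens2_center in the frame of pad between -0.09 and 0.09 m and y of lens2_center in the frame of pad between -0.09 and 0.09 m and x of lens3_center in the frame of pad between -0.09 and 0.09 m and y of lens3_center in the frame of pad between -0.09 and 0.09 m and value of joint each of key_square, key_round, key_bar below 0.0015 m); the robot touches nothing.
It fails at once if a key is pressed while the drum's mark is away from the top (over 25 mm) (distance between drum_mark and drum_top above 0.025 m and value of joint any of key_square, key_round, key_bar above 0.004 m).
It fails at once if a bystander is moved more than 50 mm (distance of any of dropper, torch, occluder, mug, spray from where it was at the start of the episode above 0.05 m).
Of lens0, lens1, lens2, lens3 only 2 to 4 are there at a start; the rules pass over those that are not, and their reading is None.
At some moment in a run one of lens0, lens1, lens2, lens3 may be knocked a few centimetres aside while the robot is not near it.
Once in a run the grip may slacken for a moment while it holds something.
It also fails if it takes over 210 s, if anything falls off the work surface, if the arm or the gripper's body presses on something with over 40 N, if the wrist force passes 120 N, or if a joint passes its speed limit or range.

## Working session

There is one attempt and no reset: what is moved stays moved. The work goes in short steps, each a Python script; the robot and the scene stay as the last script left them, time stands still between calls to the robot, and variables do not carry over. Pictures are saved under pics/ and viewed, about 12 in all and at most 16, crops included, and the job is handed in when it is done.

```bash
ls; mkdir -p pics; cat > h.py <<'E'
import numpy as np, cv2
from workcell import bot
def cam(n,save=None):
    c=bot.read_camera(n); c['pixels']=np.asarray(c['pixels']); c['R']=np.array(c['R']); c['t']=np.array(c['t'])
    if save: cv2.imwrite('pics/'+save+'.png',c['pixels'])
    return c
def ray(c,u,v,fish=False):
    x=(u-c['cx'])/c['fx']; y=(v-c['cy'])/c['fy']
    if fish:
        r=np.hypot(x,y); d=np.array([x/r*np.sin(r),y/r*np.sin(r),np.cos(r)]) if r>1e-9 else np.array([0,0,1.])
    else: d=np.array([x,y,1.])
    return -c['R'].T@c['t'], c['R'].T@d
def onz(c,u,v,z,fish=False):
    o,d=ray(c,u,v,fish); return o+d*(z-o[2])/d[2]
def proj(c,X,fish=False):
    p=c['R']@np.array(X)+c['t']
    if fish:
        q=np.hypot(p[0],p[1]); th=np.arctan2(q,p[2]); s=th/q if q>1e-9 else 0
        return c['cx']+c['fx']*s*p[0], c['cy']+c['fy']*s*p[1]
    return c['cx']+c['fx']*p[0]/p[2], c['cy']+c['fy']*p[1]/p[2]
E
python3 - <<'E'
from h import *
for n in('top','side'):
    c=cam(n,n+'0'); print(n,c['fx'],c['cx'],c['cy'],-c['R'].T@c['t'],c['R'].round(2).tolist())
print(bot.current_tool_rot(),bot.current_clock())
E
```

```text
pics
top 410.3460995946399 288.49547211709273 205.1754464836791 [ 0.33407489 -0.02562338  1.03148678] [[0.04, -1.0, -0.0], [-0.98, -0.04, -0.21], [0.21, 0.01, -0.98]]
side 399.99177715624063 280.4250197029229 213.82661829716506 [ 0.12209055 -0.70516044  0.61982704] [[0.85, -0.53, -0.02], [-0.3, -0.43, -0.85], [0.44, 0.73, -0.53]]
[ 2.65368440e+00  1.68040981e+00 -2.46203000e-03] 0.1
```

View pics/top0.png

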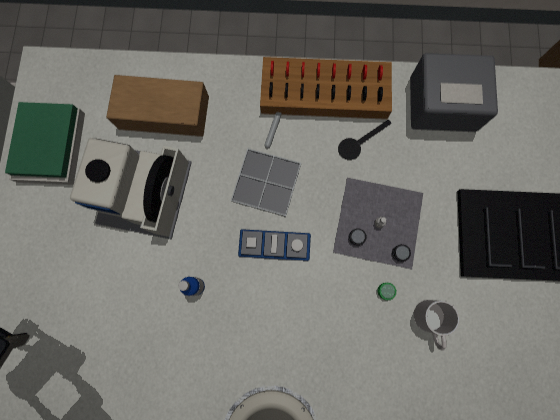

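View pics/side0.png

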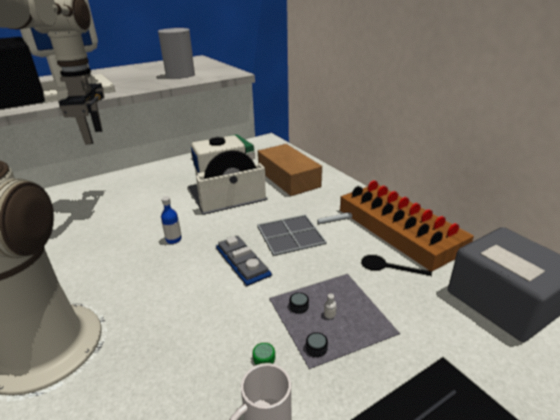

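Top view: the black lens mounts on the pad are at (358,237) and (402,253). What could be mistaken for them is the green look-alike at (387,291), off the pad and left alone, the white dropper at (381,222), and the occluder disc at (349,148). The drum is at (160,188), the tray at (266,182), and the keys at (251,242), (274,243) and (297,245).

```bash
python3 - <<'E'
from h import *
c=cam('top','top1'); im=c['pixels']; hsv=cv2.cvtColor(im,cv2.COLOR_BGR2HSV)
def blobs(m,x0,y0,x1,y1,amin):
    k=np.zeros_like(m); k[y0:y1,x0:x1]=m[y0:y1,x0:x1]
    return [q for q in cv2.findContours(k,cv2.RETR_EXTERNAL,cv2.CHAIN_APPROX_NONE)[0] if cv2.contourArea(q)>amin]
dark=(hsv[...,2]<45).astype(np.uint8)*255
for q in blobs(dark,335,180,422,268,60):
    (u,v),r=cv2.minEnclosingCircle(q); print('dark',(u,v),r,cv2.contourArea(q),onz(c,u,v,.02).round(4))
white=((hsv[...,2]>150)&(hsv[...,1]<50)).astype(np.uint8)*255
for q in blobs(white,241,230,310,260,20):
    r=cv2.minAreaRect(q); print('key',r,onz(c,*r[0],.036).round(4))
blue=((hsv[...,1]>120)&(hsv[...,0]>100)&(hsv[...,0]<130)).astype(np.uint8)*255
for q in blobs(blue,235,225,315,265,20):
    r=cv2.minAreaRect(q); b=[onz(c,*p,.006)[:2].round(3).tolist() for p in cv2.boxPoints(r)]; print('strip',r,b)
for q in blobs(blue,170,270,210,300,20): print('spray',cv2.boundingRect(q))
print('vals pad',hsv[200,360],'tray',hsv[170,260],'desk',hsv[300,330])
for name,(x0,y0,x1,y1),z in(('pad',(325,170,430,275),.002),('tray',(225,140,308,222),.006)):
    m=((hsv[...,2]<(hsv[300,330,2]*0.72))).astype(np.uint8)*255
    qs=blobs(m,x0,y0,x1,y1,1000)
    for q in qs:
        r=cv2.minAreaRect(q); b=np.array([onz(c,*p,z)[:2] for p in cv2.boxPoints(r)]); print(name,cv2.contourArea(q),b.round(3).tolist(),np.linalg.norm(np.diff(b,axis=0),axis=1).round(3),b.mean(0).round(4))
cr=cv2.resize(im[130:275,60:430],None,fx=2.1,fy=2.1,interpolation=cv2.INTER_CUBIC); cv2.imwrite('pics/crop1.png',cr)
E
```

```text
key ((297.0, 244.5), (9.0, 10.0), 90.0) [ 0.4482 -0.0407  0.036 ]
key ((252.12161254882812, 241.770263671875), (5.425166606903076, 7.069156646728516), 9.462322235107422) [0.45   0.0687 0.036 ]
key ((274.5, 243.0), (16.0, 3.0), 90.0) [0.4495 0.0141 0.036 ]
strip ((274.1712646484375, 244.745849609375), (70.32372283935547, 27.015239715576172), 3.012787342071533) [[0.416, 0.103], [0.483, 0.105], [0.482, -0.073], [0.414, -0.071]]
spray (181, 277, 18, 18)
vals pad [135  12  84] tray [130   8  94] desk [ 30  10 147]
pad 5919.5 [[0.435, -0.128], [0.633, -0.162], [0.599, -0.369], [0.404, -0.327]] [0.201 0.21  0.2  ] [ 0.5177 -0.2465]
tray 2534.5 [[0.555, 0.132], [0.699, 0.105], [0.665, -0.042], [0.523, -0.011]] [0.147 0.15  0.145] [0.6104 0.046 ]
```

View pics/crop1.png

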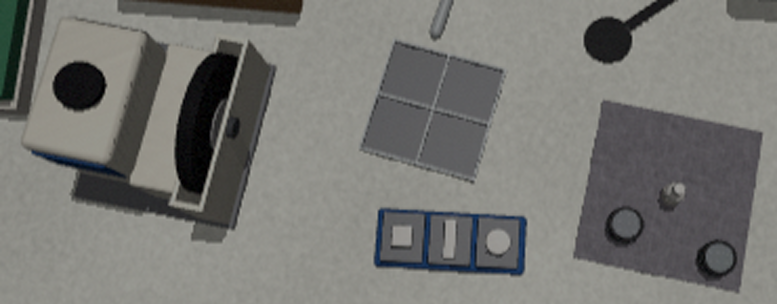

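```bash
python3 - <<'E'
from h import *
c=cam('top'); f=lambda x,y:(60+x/2.1,130+y/2.1)
P=lambda n,p,z:print(n,onz(c,*f(*p),z).round(4))
P('l0',(625,224),.024);P('l1',(717,257),.024);P('dropTop',(677,190),.057)
A=onz(c,*f(203,207),.11);B=onz(c,*f(248,42),.11);print('front wall top',A,B,np.linalg.norm(A-B))
C=onz(c,*f(235,228),0);D=onz(c,*f(275,65),0);print('front wall bot',C,D,np.linalg.norm(C-D))
P('spraytop',((183-60)*2.1,(287-130)*2.1),.13)
s=cam('side','side1'); cv2.imwrite('pics/crop2.png',cv2.resize(s['pixels'][125:225,160:340],None,fx=4,fy=4,interpolation=cv2.INTER_CUBIC))
cv2.imwrite('pics/crop3.png',cv2.resize(c['pixels'][130:250,60:220],None,fx=4.5,fy=4.5,interpolation=cv2.INTER_CUBIC))
E
```

```text
l0 [ 0.4757 -0.1897  0.024 ]
l1 [ 0.4417 -0.2972  0.024 ]
dropTop [ 0.5129 -0.2435  0.057 ]
front wall top [0.46174861 0.2798939  0.11      ] [0.65080832 0.25015118 0.11      ] 0.19138496196445826
front wall bot [0.45328876 0.27506156 0.        ] [0.65991631 0.24624257 0.        ] 0.2086276096073926
spraytop [0.3348 0.2024 0.13  ]
```

View pics/crop2.png

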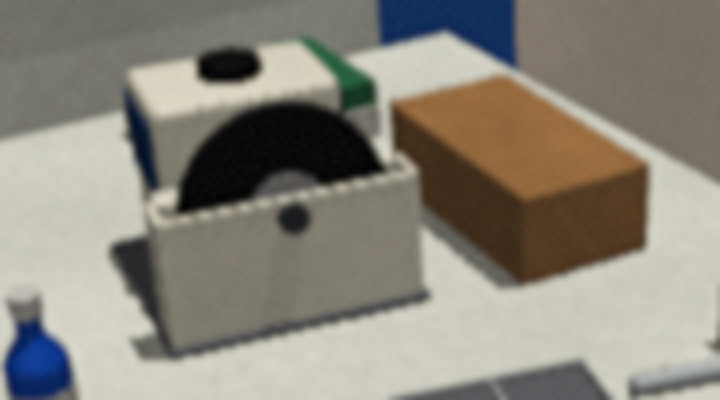

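View pics/crop3.png

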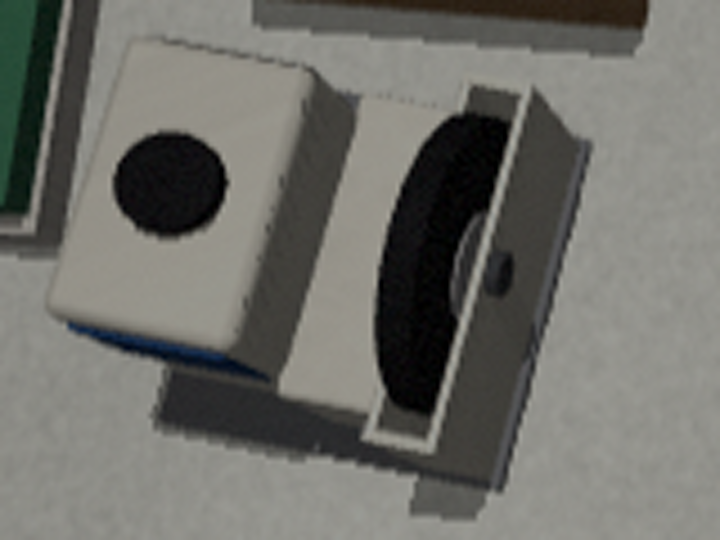

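```bash
python3 - <<'E'
from h import *
c=cam('top'); s=cam('side'); f=lambda x,y:(60+x/4.5,130+y/4.5); g=lambda x,y:(160+x/4,125+y/4)
Q=[onz(c,*f(*p),.11) for p in((432,452),(533,88),(463,83),(362,437))]
for q in Q:print(q.round(4))
print('ctr',np.mean(Q,0),'len',np.linalg.norm(Q[0]-Q[1]),np.linalg.norm(Q[1]-Q[2]),'yaw',np.arctan2(*(Q[1]-Q[0])[1::-1]),np.arctan2(*(Q[2]-Q[3])[1::-1]))
print('hub top',onz(c,*f(499,273),.095),'hub side',onz(s,*g(293,218),.095))
S=[onz(s,*g(175,355),0),onz(s,*g(428,297),0)];print('side base',S,np.linalg.norm(S[0]-S[1]),np.arctan2(*(S[1]-S[0])[1::-1]))
S=[onz(s,*g(150,205),.11),onz(s,*g(418,165),.11)];print('side top',S,np.linalg.norm(S[0]-S[1]),np.arctan2(*(S[1]-S[0])[1::-1]))
E
```

```text
[0.4574 0.2809 0.11  ]
[0.6519 0.2494 0.11  ]
[0.6531 0.2865 0.11  ]
[0.4634 0.3171 0.11  ]
ctr [0.55646704 0.28347624 0.11      ] len 0.19706789874806424 0.03705617816437858 yaw -0.16047727661871866 -0.15992849396535266
hub top [0.55496333 0.26146898 0.095     ] hub side [0.55209818 0.2583318  0.095     ]
side base [array([0.45618036, 0.2803561 , 0.        ]), array([0.65564869, 0.24795088, 0.        ])] 0.20208343060234307 -0.16105096995186177
side top [array([0.46388022, 0.30933539, 0.11      ]), array([0.6570102 , 0.25587732, 0.11      ])] 0.20039200413068314 -0.2700374393171562
```

```bash
cat >> h.py <<'E'
from scipy.spatial.transform import Rotation as Ro
def down(a,tilt=None):
    x=np.array([np.cos(a),np.sin(a),0]); z=np.array([0,0,-1.]); 
    R=Ro.from_matrix(np.c_[x,np.cross(z,x),z])
    return R
def best(p,a):
    o=[]
    for k in(0,np.pi):
        rv=down(a+k).as_rotvec(); j=bot.inverse_kinematics(list(p),rv.tolist())
        if j is not None:o.append((abs(j[5]),k,rv.tolist(),j))
    if not o: raise Exception('no ik %s'%p)
    return min(o,key=lambda t:t[0])
AX=np.array([.5565,.2835,.095]); YAW=-.16
DX=np.array([np.cos(YAW),np.sin(YAW),0]); DY=np.array([-np.sin(YAW),np.cos(YAW),0])
E
python3 - <<'E'
from h import *
p=AX+[0,0,.195]
b=best(p,YAW+np.pi/2); print(b)
bot.goto(p.tolist(),b[2]); bot.set_gripper(.5,8)
c=cam('wrist','w1'); print(c['fx'],c['cx'],c['cy'],-c['R'].T@c['t'],proj(c,AX+[0,0,.08],True),bot.current_clock())
for n,d in(('x+',DX*.105),('x-',-DX*.105)): 
  for m,e in(('y-',-DY*.019),('y+',DY*.019)): print(n,m,proj(c,AX+d+e+[0,0,.015],True))
E
```

```text
(np.float64(1.1328070807274186), 0, [2.3918624620014195, 2.0368108316576348, 0.0], array([ 2.77989246e-01,  2.44043975e-01,  1.31226187e+00, -4.44089210e-16,
        1.58528681e+00, -1.13280708e+00]))
325.19226210127806 281.7807416240273 209.90502967193416 [0.47794748 0.29594794 0.47976601] (np.float64(281.8107196504908), np.float64(200.5835394210982)) 2.7
x+ y- (np.float64(266.630882480319), np.float64(268.03642245972753))
x+ y+ (np.float64(296.6722238392753), np.float64(268.080686513054))
x- y- (np.float64(264.948836893112), np.float64(95.28123567100856))
x- y+ (np.float64(298.9601737347956), np.float64(95.34246853369262))
```

View pics/w1.png

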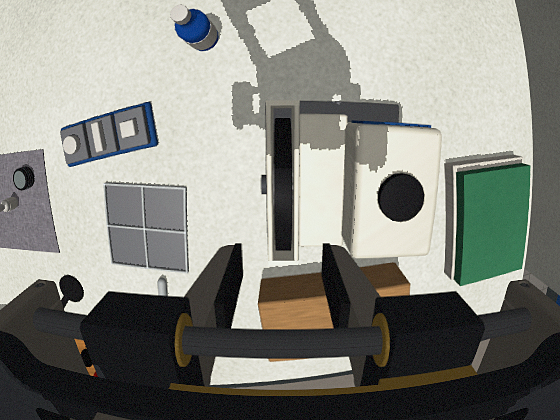

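```bash
cat >> h.py <<'E'
AX=AX+.001*DY+.0015*DX
RV=best(AX+[0,0,.195],YAW+np.pi/2)[2]
def rim(th,r,dz=0): return AX+r*np.sin(th)*DX+[0,0,r*np.cos(th)+dz]
def mark(save=None):
    """look from above; return angle of bright spot(s) on rim"""
    bot.goto((AX+[0,0,.195]).tolist(),RV); c=cam('wrist',save); g=cv2.cvtColor(c['pixels'],cv2.COLOR_BGR2GRAY)
    T=np.radians(np.arange(-74,75,1)); v=[]
    for t in T:
        u=[proj(c,rim(t,.08)+k*DY,True) for k in(-.005,0,.005)]
        v.append(np.mean([cv2.getRectSubPix(g,(1,1),p)[0,0] for p in u]))
    v=np.array(v); i=v>100
    print('rim med',np.median(v),'max',v.max(),'bright deg',np.degrees(T[i]).round().tolist(),'t',bot.current_clock())
    return np.mean(T[i]) if i.any() else None
def stroke(a,b,r=.068,N=8):
    """pinch rim at angle a, carry to b, let go, rise"""
    L=lambda p,s=.2:bot.line_to(np.asarray(p).tolist(),max_speed=s)
    p=rim(a,r,-.019); L([p[0],p[1],.22]); L(p); bot.set_gripper(0.0,N); print('open',round(bot.current_opening(),3),end=' ')
    for t in np.linspace(a,b,max(2,int(abs(b-a)/.25)+1))[1:]: L(rim(t,r,-.019),.15)
    print('F',np.round(bot.current_contact_force(),1)); bot.hold(.2); bot.set_gripper(.5); p=rim(b,r,-.019); L([p[0],p[1],.22])
E
python3 - <<'E'
from h import *
a=np.radians(48); m=mark()
for i in range(3):
    stroke(-a,a); m=mark('m%d'%i)
    if m is not None: print('mark',np.degrees(m)); break
E
```

```text
rim med 23.0 max 105.66666666666667 bright deg [59.0, 60.0, 61.0, 62.0, 63.0, 64.0, 65.0, 66.0, 67.0, 68.0, 69.0, 70.0, 71.0, 72.0, 73.0, 74.0] t 3.0
open 0.193 F [ 2.3 -1.   2.5]
rim med 23.333333333333332 max 107.66666666666667 bright deg [60.0, 61.0, 62.0, 63.0, 64.0, 65.0, 66.0, 67.0, 68.0, 69.0, 70.0, 71.0, 72.0, 73.0] t 8.325
mark 66.50000000000001
```

```bash
sed -i 's/v.append(np.mean(\[/v.append(np.min([/' h.py; python3 - <<'E'
from h import *
a=np.radians(48); m=mark()
for i in range(3):
    if m is not None: print('mark',np.degrees(m)); break
    stroke(-a,a); m=mark('n%d'%i)
E
```

```text
rim med 20.0 max 106 bright deg [58.0, 59.0, 60.0, 61.0, 62.0, 63.0, 64.0, 65.0, 66.0, 67.0, 68.0, 69.0, 70.0, 71.0, 72.0, 73.0, 74.0] t 8.625
mark 66.0
```

```bash
sed -i 's/np.arange(-74,75,1)/np.arange(-74,56,1)/' h.py; python3 - <<'E'
from h import *
a=np.radians(48); m=mark()
for i in range(3):
    if m is not None: print('mark',np.degrees(m)); break
    stroke(-a,a); m=mark('n%d'%i)
E
```

```text
rim med 18.5 max 42 bright deg [] t 8.925
open 0.194 F [ 3.  -1.9  1.3]
rim med 20.0 max 49 bright deg [] t 14.25
open 0.196 F [ 2.4 -3.4  2.6]
rim med 17.5 max 223 bright deg [5.0, 6.0, 7.0, 8.0, 9.0, 10.0, 11.0] t 19.575
mark 8.0
```

```bash
python3 - <<'E'
from h import *
stroke(np.radians(8),0); m=mark('mk'); print(np.degrees(m))
im=cv2.imread('pics/mk.png'); cv2.imwrite('pics/mkc.png',cv2.resize(im[90:280,200:360],None,fx=3,fy=3))
E
```

```text
open 0.195 F [-0.9 -2.1  6.2]
rim med 19.0 max 239 bright deg [-2.0, -1.0, 0.0, 1.0, 2.0, 3.0, 4.0] t 23.1417
1.0
```

View pics/mkc.png

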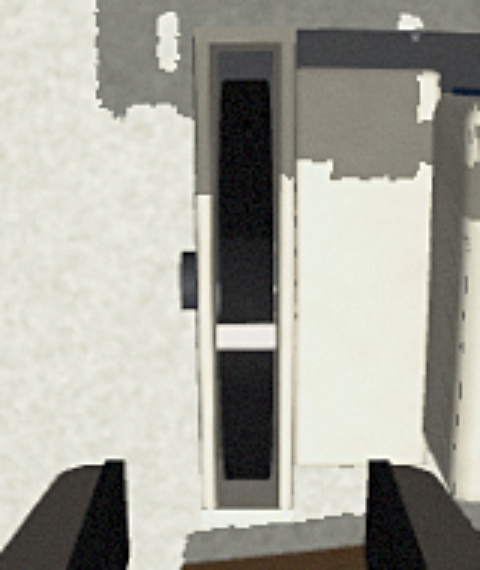

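```bash
python3 - <<'E'
from h import *
b=best([.47,-.245,.28],np.radians(35)); print(b[0]); bot.line_to((AX+[0,0,.23]).tolist()); bot.goto([.47,-.245,.28],b[2]); bot.set_gripper(.65)
c=cam('wrist','w2'); print(bot.current_clock())
for q in([.4757,-.1897,.024],[.4417,-.2972,.024],[.513,-.2435,.057]): print(np.round(proj(c,q,True)))
E
```

```text
1.3195804567124623
25.9167
[309. 145.]
[244. 193.]
[309. 197.]
```

View pics/w2.png

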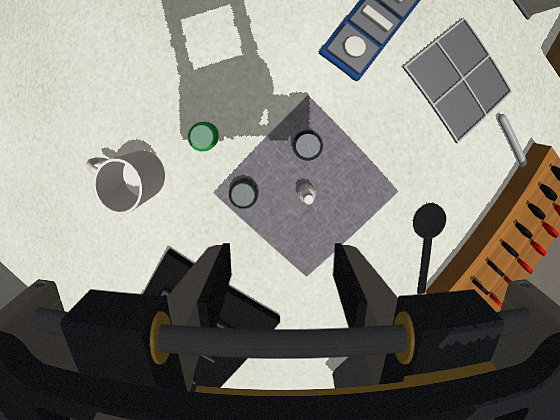

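```bash
cat >> h.py <<'E'
def L(p,rot=None,s=.25): bot.line_to(np.asarray(p,float).tolist(),rot=rot,max_speed=s)
def pick(xy,ang,z0,zc=.10,N=30):
    """z0: height of the surface under the lens"""
    b=best([*xy,zc],ang); bot.goto([*xy,zc+.03],b[2]); bot.set_gripper(.65); L([*xy,z0+.009]); bot.set_gripper(0,N)
    o=bot.current_opening(); L([*xy,zc]); print('pick',np.round(xy,3),'open',round(o,3),round(bot.current_opening(),3),bot.current_clock())
def place(xy,ang,z0,zc=.10,via=None):
    b=best([*xy,zc],ang)
    if via is not None: L([*via,zc])
    L([*xy,zc],rot=b[2]); o=bot.current_opening(); L([*xy,z0+.0105],s=.1)
    print('F',np.round(bot.current_contact_force(),1),end=' '); bot.set_gripper(.65); L([*xy,zc+.03]); print('place',np.round(xy,3),'open before',round(o,3),bot.current_clock())
TA=-.20; TC=np.array([.6104,.046])
def well(i,j): 
    x=np.array([np.cos(TA),np.sin(TA)]); y=np.array([-x[1],x[0]]); return TC+.036*(i*x+j*y)
E
python3 - <<'E'
from h import *
c=cam('wrist')
l0=onz(c,308,145,.024,True);l1=onz(c,243,192.5,.024,True)
t=[onz(c,*p,.008,True)[:2] for p in((402,66),(462,19),(510,90),(456,142))]
print(l0,l1,'tray',np.mean(t,0),[np.linalg.norm(t[i]-t[i-1]).round(3) for i in range(4)],np.arctan2(*(t[1]-t[0])[::-1]),np.arctan2(*(t[2]-t[3])[::-1]))
pick(l0[:2],np.radians(35),.002)
place(well(-1,-1),TA,.003)
cam('top','t_after1')
E
```

```text
[ 0.47512283 -0.19021283  0.024     ] [ 0.43941937 -0.29719341  0.024     ] tray [0.6064276  0.04239445] [np.float64(0.145), np.float64(0.142), np.float64(0.142), np.float64(0.145)] 1.328664340790301 1.3475000509288058
pick [ 0.475 -0.19 ] open 0.007 0.005 28.95
F [-0.7  0.5 -0.7] place [0.568 0.018] open before 0.003 32.7167
```

```bash
python3 - <<'E'
from h import *
b=best([.44,-.245,.30],np.radians(35)); bot.goto([.44,-.245,.30],b[2]); c=cam('wrist','w3'); 
im=c['pixels'][60:260,130:430]; cv2.imwrite('pics/w3c.png',cv2.resize(im,None,fx=2.6,fy=2.6,interpolation=cv2.INTER_CUBIC))
E
```

```text
(no output)
```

View pics/w3c.png

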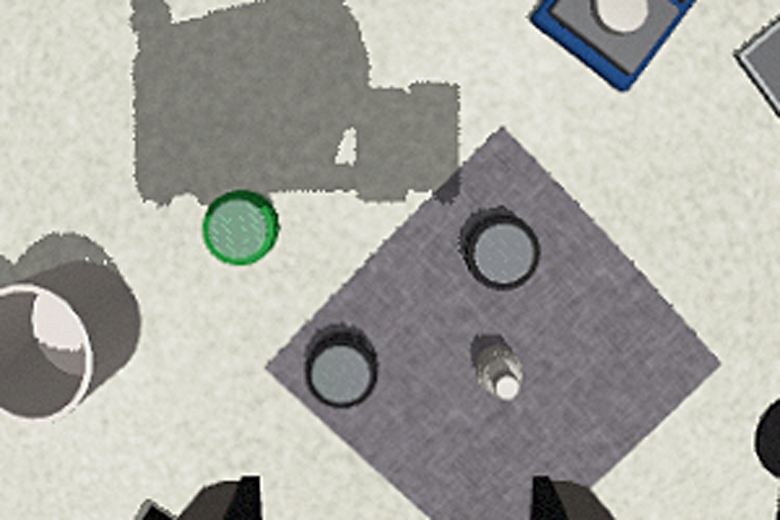

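```bash
python3 - <<'E'
from h import *
c=cam('wrist'); t=cam('top','t2')
for u in((323.8,157.7),(261.9,203.8)): print(onz(c,*u,.024,True))
print(bot.current_ee_pos(),bot.current_opening())
g=cv2.cvtColor(t['pixels'],cv2.COLOR_BGR2GRAY); 
for q in([.475,-.19,.024],[.439,-.297,.024]): print(proj(t,q))
a=cv2.imread('pics/top1.png'); cv2.imwrite('pics/cmp.png',np.hstack([cv2.resize(x[170:280,325:435],None,fx=3.5,fy=3.5) for x in(a,t['pixels'])]))
E
```

```text
[ 0.47613172 -0.1908967   0.024     ]
[ 0.44218986 -0.29904069  0.024     ]
[ 0.44019669 -0.24414003  0.29904819] 0.652580087459011
(np.float64(357.75443104215367), np.float64(236.93893219243304))
(np.float64(401.3438924553503), np.float64(253.4806060313448))
```

View pics/cmp.png

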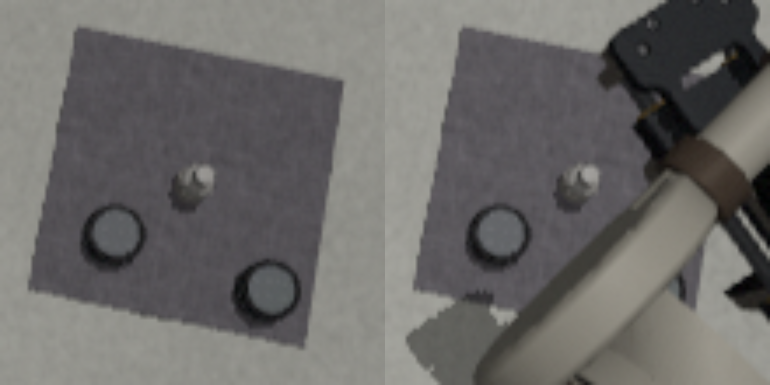

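```bash
python3 - <<'E'
from h import *
xy=[.4755,-.1905]
b=best([*xy,.1],np.radians(35)); bot.goto([*xy,.13],b[2]); L([*xy,.011]); print(bot.current_ee_pos(),bot.current_opening(),bot.current_contact_force())
bot.set_gripper(.42,15); print(bot.current_opening()); bot.set_gripper(.3,15);print(bot.current_opening(),bot.current_contact_force())
c=cam('wrist','w4'); s=cam('side','s4')
cv2.imwrite('pics/s4c.png',np.hstack([cv2.resize(c['pixels'][120:420,100:460],(480,400)),cv2.resize(s['pixels'][255:375,250:350],(320,400))]))
E
```

```text
[ 0.47708022 -0.19200244  0.01306405] 0.6491725835602213 [-0.45026739  0.46461966  0.58747871]
0.4189411408173534
0.29791392142096584 [ 0.9070978   0.34645076 -0.08990702]
```

View pics/s4c.png

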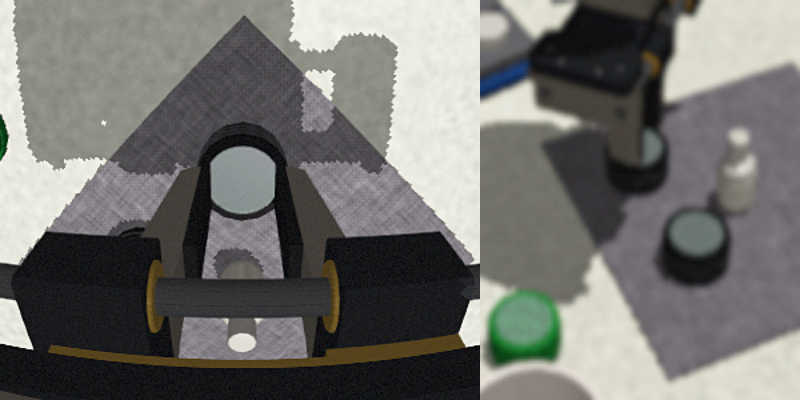

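```bash
python3 - <<'E'
from h import *
s=cam('side'); w=cam('wrist'); p=np.array(bot.current_ee_pos()); R=Ro.from_rotvec(bot.current_tool_rot()).as_matrix(); print(p,R.round(3).tolist(),-w['R'].T@w['t'])
for d in(-.032,-.0137,0,.0137,.032):
    q=p+R[:,0]*d; a=proj(s,q); b=proj(w,q,True); print(d,'side crop',(480+(a[0]-250)*3.2,(a[1]-255)*3.333),'wrist crop',((b[0]-100)*1.333,(b[1]-120)*1.333))
for n,q in(('lens',[.4755,-.1905,.024]),('pad corner',[.435,-.128,.002])):
    a=proj(s,q); b=proj(w,q,True); print(n,(480+(a[0]-250)*3.2,(a[1]-255)*3.333),((b[0]-100)*1.333,(b[1]-120)*1.333))
E
```

```text
[ 0.4755174  -0.19051397  0.01099223] [[0.819, 0.574, 0.0], [0.574, -0.819, -0.0], [-0.0, 0.0, -1.0]] [ 0.42982607 -0.12551634  0.20073348]
-0.032 side crop (np.float64(619.0500107142165), np.float64(193.32061228929143)) wrist crop (np.float64(175.59354611028994), np.float64(168.08097935289834))
-0.0137 side crop (np.float64(629.1224408969838), np.float64(173.37554589227383)) wrist crop (np.float64(213.7483204156584), np.float64(168.4665623044308))
0 side crop (np.float64(636.4418915217957), np.float64(158.88183126208182)) wrist crop (np.float64(242.63777149081866), np.float64(168.59101537248057))
0.0137 side crop (np.float64(643.579845245347), np.float64(144.74751031154892)) wrist crop (np.float64(271.52480990431513), np.float64(168.57145466699717))
0.032 side crop (np.float64(652.8428647050727), np.float64(126.40521011102942)) wrist crop (np.float64(309.66909929625825), np.float64(168.3245018694006))
lens (np.float64(636.4006219446819), np.float64(143.80437748623095)) (np.float64(242.62146474834407), np.float64(179.7878307511107))
pad corner (np.float64(536.5660896850483), np.float64(136.94473705035753)) (np.float64(248.83936700319322), np.float64(7.622328915881061))
```

```bash
python3 - <<'E'
from h import *
xy=[.4755,-.1905]
bot.set_gripper(.65); L([*xy,.006],s=.05); bot.hold(.3); print(bot.current_ee_pos(),bot.current_contact_force())
bot.set_gripper(.3,10); print(bot.current_opening(),bot.current_contact_force())
s=cam('side','s5'); c=cam('wrist','w5'); 
cv2.imwrite('pics/s5c.png',np.hstack([cv2.resize(c['pixels'][180:300,200:360],(480,360),interpolation=cv2.INTER_CUBIC),cv2.resize(s['pixels'][285:325,280:315],(315,360),interpolation=cv2.INTER_CUBIC)]))
E
```

```text
[ 0.47558717 -0.19056764  0.00609916] [ 0.28064638 -0.09767242  0.43883235]
0.3030476298966321 [-0.44411179 -0.34727334  0.45231224]
```

View pics/s5c.png

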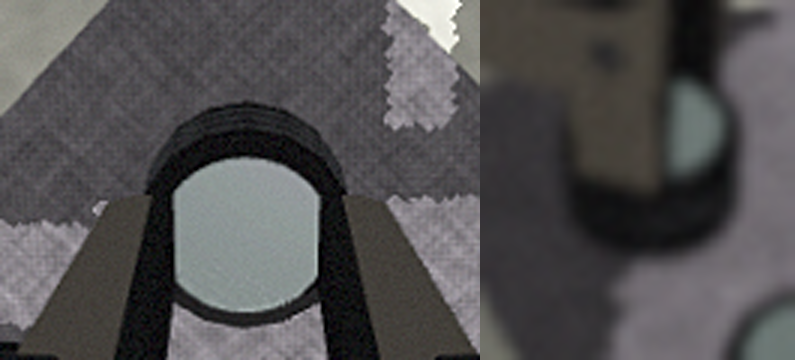

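```bash
python3 - <<'E'
from h import *
xy=[.4755,-.1905]
for z in(.006,.004,.0025):
    bot.set_gripper(.65); L([*xy,z],s=.05); bot.hold(.2)
    bot.set_gripper(0,20); print(z,bot.current_ee_pos()[2],bot.current_opening(),bot.current_contact_force())
    if bot.current_opening()>.3: break
c=cam('wrist','w6')
E
```

```text
0.006 0.006030695961140843 0.0070969191732748 [-0.11672691  0.47079154 -0.60275498]
0.004 0.004357486628427998 0.005029920324452305 [-0.08951171 -0.43680043  5.3638657 ]
0.0025 0.002517643846455128 0.4331840193563013 [0.62273981 0.70735098 0.36023647]
```

The fingers close over the lens at TCP 6 and 4 mm and only catch it at 2.5 mm. So the fingertips effectively end about 20 mm above the reported TCP. I'll go lower with force checks.

```bash
python3 - <<'E'
from h import *
xy=[.4755,-.1905]
bot.set_gripper(.65)
for z in(-.001,-.004,-.007):
    L([*xy,z],s=.03); bot.hold(.1); f=bot.current_contact_force(); print(z,bot.current_ee_pos()[2],np.round(f,1))
    if abs(f[2])>4: break
bot.set_gripper(0,30); print(bot.current_opening(),bot.current_contact_force())
L([*xy,.06],s=.1); bot.hold(.2); print(bot.current_opening(),bot.current_contact_force(),bot.current_clock())
c=cam('wrist','w7');s=cam('side','s7'); cv2.imwrite('pics/w7c.png',np.hstack([cv2.resize(c['pixels'][100:340,120:440],(480,360)),cv2.resize(s['pixels'][255:345,260:340],(320,360))]))
E
```

```text
-0.001 -0.0010925474399061663 [0.2 0.2 0. ]
-0.004 -0.004065914754845509 [ 0.1  0.8 -0. ]
-0.007 -0.007042060624686583 [ 0.2 -0.2  0.3]
0.44379381944127255 [ 0.04970835 -0.17928171  0.34669622]
0.44840504933972464 [-0.41915111  0.54003738 -0.96624948] 47.85
```

View pics/w7c.png

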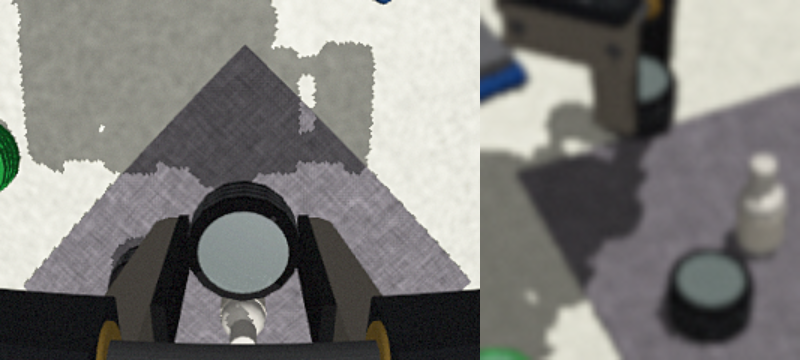

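Lens 0 is now gripped level (opening 0.448, about 41 mm). I'll place it with the corrected height, then do lens 1.

```bash
sed -i 's/z0+.009\]/z0-.009]/; s/z0+.0105\]/z0-.0085]/; s/zc=.10/zc=.07/g' h.py; python3 - <<'E'
from h import *
TC[:]=[.609,.0445]
place(well(-1,-1),TA,.003)
b=best([.44,-.27,.25],np.radians(35)); bot.goto([.44,-.27,.25],b[2]); c=cam('wrist','w8')
g=cv2.cvtColor(c['pixels'],cv2.COLOR_BGR2GRAY); u,v=proj(c,[.4417,-.298,.024],True); print(u,v)
x0,y0=int(u)-35,int(v)-35; k=cv2.medianBlur(g[y0:y0+70,x0:x0+70],5)
h=cv2.HoughCircles(k,cv2.HOUGH_GRADIENT,1,40,param1=80,param2=12,minRadius=14,maxRadius=34); print(h)
if h is not None: print(onz(c,h[0][0][0]+x0,h[0][0][1]+y0,.024,True))
t=cam('top','t8'); cv2.imwrite('pics/t8c.png',np.hstack([cv2.resize(t['pixels'][135:285,220:420],(480,360)),cv2.resize(c['pixels'][int(v)-60:int(v)+60,int(u)-60:int(u)+47],(320,360))]))
E
```

```text
F [-0.5 -0.8 -0.2] place [0.567 0.016] open before 0.447 51.05
270.5525205968406 198.04955447429796
[[[63.5 26.5 17.2]]]
[ 0.46500027 -0.26753213  0.024     ]
```

View pics/t8c.png

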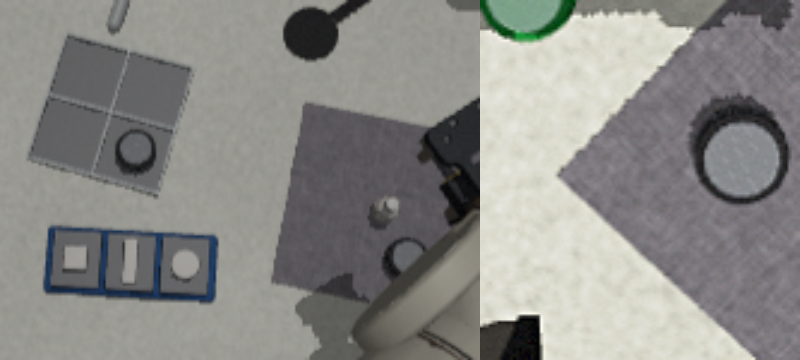

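Lens 0 sits in the near-right well (top crop (136,150)). Lens 1 has been knocked, and both the crop at (741,157) and the circle fit put it at (0.465, -0.2675). The dropper is 54 mm away, so I'll turn the jaws across that direction.

```bash
cat >> h.py <<'E'
TC[:]=[.609,.0445]
def blobs_dark(c,lo,hi,thr=45,z=.02):
    """dark round blobs in the top view within a world box"""
    g=cv2.cvtColor(c['pixels'],cv2.COLOR_BGR2GRAY); out=[]
    P=[proj(c,[x,y,z]) for x in(lo[0],hi[0]) for y in(lo[1],hi[1])]; u0,v0=np.floor(np.min(P,0)).astype(int);u1,v1=np.ceil(np.max(P,0)).astype(int)
    m=(g[v0:v1,u0:u1]<thr).astype(np.uint8)
    for q in cv2.findContours(m,cv2.RETR_EXTERNAL,cv2.CHAIN_APPROX_NONE)[0]:
        if cv2.contourArea(q)>80: (u,v),r=cv2.minEnclosingCircle(q); out.append((onz(c,u+u0,v+v0,z)[:2].round(4).tolist(),round(r,1)))
    return out
E
python3 - <<'E'
from h import *
pick([.465,-.2675],np.radians(-63),.002)
place(well(1,1),TA,.003)
bot.goto([.45,.1,.35],best([.45,.1,.35],np.pi/2)[2])
c=cam('wrist','w9'); t=cam('top','t9'); print(blobs_dark(t,(.5,-.06),(.72,.15)),well(-1,-1),well(1,1))
for q in(well(-1,-1),well(1,1)): print(np.round(proj(c,[*q,.025],True)))
for n,q in(('mark',AX+[0,0,.08]),('sq',[.45,.0687,.036])): print(n,np.round(proj(c,q,True)))
E
```

```text
pick [ 0.465 -0.268] open 0.446 0.441 55.675
F [-5.6 -1.3  7.5] place [0.651 0.073] open before 0.441 59.325
[([0.6062, 0.102], 48.5)] [0.56656551 0.0163697 ] [0.65143449 0.0726303 ]
[335.  94.]
[300.  40.]
mark [126.  99.]
sq [302. 167.]
```

View pics/w9.png

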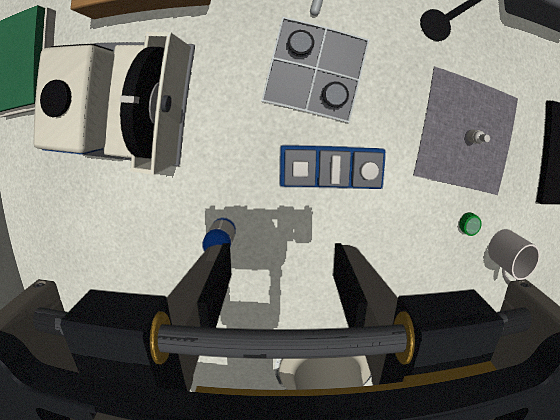

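```bash
cat > press.py <<'E'
from h import *
def press(xy):
    b=best([*xy,.06],0); bot.goto([*xy,.08],b[2]); L([*xy,.03]); f0=bot.current_contact_force()[2]; z=.024; zc=None
    while z>-.004:
        z-=.001; L([*xy,z],s=.03); bot.hold(.05); f=bot.current_contact_force()[2]-f0
        if zc is None and f>1.8: zc=z
        if f>9: break
    print('xy',np.round(xy,3),'contact z',zc,'end z',round(z,4),'F',round(f,1)); bot.hold(.3); L([*xy,.08],s=.1); print(bot.current_clock())
E
python3 - <<'E'
from press import *
c=cam('wrist'); K=[onz(c,*p,.036,True)[:2] for p in((300,168.5),(369.5,170),(335.5,169.5))]; print(K)
bot.set_gripper(0,10); 
for k in K: press(k)
E
```

```text
[array([0.44816511, 0.07132815]), array([ 0.44753693, -0.04047719]), array([0.44722055, 0.01518974])]
xy [0.448 0.071] contact z 0.013999999999999992 end z 0.009 F 16.4
69.275
xy [ 0.448 -0.04 ] contact z 0.014999999999999993 end z 0.009 F 15.5
75.9417
xy [0.447 0.015] contact z 0.013999999999999992 end z 0.009 F 15.2
82.4167
```

```bash
python3 - <<'E'
from h import *
bot.set_gripper(.65)
pick(well(1,1),TA,.003); print(bot.current_opening()); place([.465,-.29],np.radians(-46),.002)
pick(well(-1,-1),TA,.003); place([.4755,-.1905],np.radians(35),.002)
m=mark('m_end'); print('mark deg',None if m is None else np.degrees(m))
b=best([.47,.1,.35],np.pi/2); bot.goto([.47,.05,.38],b[2])
t=cam('top','t10'); w=cam('wrist','w10'); print(bot.current_clock(),bot.current_contact_force())
for q in([.465,-.29,.024],[.4755,-.1905,.024],AX+[0,0,.08]): print(np.round(proj(w,q,True)))
E
```

```text
pick [0.651 0.073] open 0.444 0.442 85.9167
0.442343025775547
F [-4.4  3.9  8.8] place [ 0.465 -0.29 ] open before 0.445 89.6583
pick [0.567 0.016] open 0.446 0.44 92.55
F [-3.   1.8  6.1] place [ 0.476 -0.19 ] open before 0.445 95.6583
rim med 19.0 max 238 bright deg [-2.0, -1.0, 0.0, 1.0, 2.0, 3.0, 4.0] t 97.5833
mark deg 1.0
99.8667 [-1.11446355  0.26137125 -0.73966583]
[462. 172.]
[416. 164.]
[105. 119.]
```

View pics/w10.png

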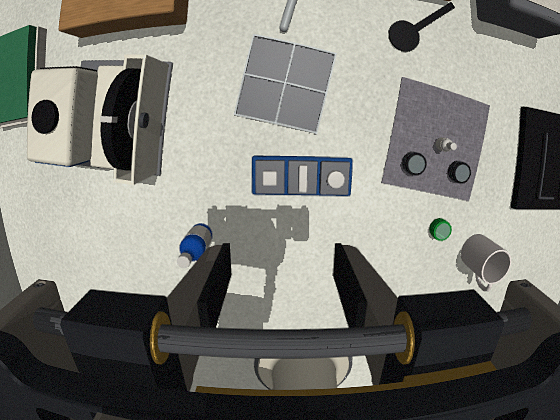

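Both lenses stand on the pad, glass up, at (413,163) and (460,173). The tray is empty, the mark is at the top (107,119), and the bystanders look unmoved.

```bash
python3 - <<'E'
from h import *
bot.hold(.3); bot.job_done()
E
```

```text
the job is handed in; nothing more can be done
```

I handed the job in at about 100 s of the 210 s allowed; no verdict is reported.

**What I did:**
- **Drum:** I turned it with three pinched strokes and a small correction, until the index mark was at the top.
- **Lenses into the tray:** only two lenses were present, and I put them in diagonal wells. The green look-alike was left alone.
- **Keys:** I pressed square, round and bar in that order. Each went about 5–6 mm to a hard stop at about 15 N.
- **Lenses back:** both are on the desk pad again.

**Last checks:**
- The mark is about 1° from the top, which is roughly 1.5 mm at the rim.
- Both lenses look flat and glass up on the pad, within a few pixels of where I meant to set them. The tray is empty, the keys are up and the gripper touches nothing.
- By eye in the last picture, the other things on the table look unmoved. I did not measure them.

**What failed or disagreed:**
- **First grasp missed:** the fingers closed above the lens. They effectively end about 20 mm short of the reported tool point, so I lowered later grasps by that much.
- **Lens knocked:** the second lens was knocked a few centimetres aside while the robot was elsewhere. I measured it again before picking it up.
- **Contact while placing:** three of the four placings showed 6–9 N of upward force. The pictures afterwards showed those lenses flat.
- **Tray check not conclusive:** I judged the lenses flat in the wells from pictures only. My automatic check of the tray returned one merged blob and was no use.

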